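# Clip the pan thermometer onto the saucepan

## Task

Take the green pan thermometer off the rim of the white probe pot by squeezing its spring clip open, and clip it onto the wall of the saucepan on the hob with its stem hanging inside the pan. Keep the clip squeezed wide as you bring it down over the wall until you feel its brass foot bear on the rim, keep it gently pressed there while you let it close on the wall, and let go of it standing straight with the foot still down on the rim. Do not lean hard on the pan or push it about on the hob, and leave the red thermometer and everything else as it is.

Things in the scene. Friction and masses are not known exactly. Their poses are not given: they have to be found in the camera images.
- green: Pan thermometer on a self-closing steel spring clip, about 90 g. Origin on its spine, 30 mm below the middle of the green finger pads; z up, +y = the stem's side, the gripped wall runs along x. Pads 22 wide (x), 20 tall, outer faces 32 mm apart along y (24 when fully squeezed). Coil and green 36 mm dial reach up to 72 mm; dial and stem at x +36, y +20 mm.
- green_stop: Brass screw of the green clip's depth stop, on the spine 22 mm above the clip's origin. It carries the foot, a brass bar 30 (x) x 3.4 mm that rests on the rim when the clip is home. The foot was set by the last cook and holds firmly: its underside lies anywhere from 2 mm above to 8 mm below the clip's origin; this setting is not measured.
- green_jaw_a (a joint): Opening of the green clip, rad: 0 = closed on a 4 mm wall, 0.11 = fully open, at its stop. Squeezing the pads along y spreads the jaws (20 mm wide, 7 to 24 mm below the origin) to a 21 mm gap; the spring then pushes each pad with 13 N. Let go, it shuts and holds with about 5 N a jaw. While it shuts, the pads rise 1.5 mm against the foot: a hand held still then presses the foot down harder.
- green_tip (a point): Lower end of the green thermometer's 4 mm stem: 65 mm below the clip's origin, at x +36, y +20 mm in the clip's frame.
- red: The same thermometer with red dial and red finger pads, clipped on the same wall of the pot about 90 mm from the green one; stays there.
- probe_pot: White straight-sided plastic pot with a blue band, 186 (x) x 116 (y) x 100 mm, wall 4 mm, fixed. Origin under its centre, z up. Both thermometers start on the middle of its -y wall (y = -56 mm), origins 10 to 12 mm above the rim, feet not resting on it, stems inside, axes parallel to the pot's.
- hob: Portable induction hob, 340 (x) x 290 (y) mm, black glass top 62 mm above the table, controls along its -x edge; fixed. Origin under its centre. Its glass should not be pressed with more than about 15 N on top of the pan's weight.
- saucepan: Aluminium saucepan standing loose on the hob, 0.95 kg, outside diameter 180 mm, height 90 mm, straight wall 4 mm thick (middle of the wall at radius 88 mm), floor 6 mm. Origin under its centre; z up; its 165 mm black handle points along +x from 66 mm up and rises no higher than 100 mm at its end.
- pan_rim (a point): Centre of the saucepan's mouth, at the height of the rim (90 mm above the pan's origin).
- spoon: Wooden spoon, 240 mm, lying on the table; leave alone.
- sauce_bottle: Yellow squeeze bottle, 62 mm wide, 190 mm tall; leave alone.
- spice_tin: Steel tin with brown band, 68 mm wide, 85 mm tall; leave alone.
- bowls: Stack of four beige bowls, 148 mm wide, 102 mm tall; leave alone.
- steel_cup: Steel cup, 80 mm wide, 75 mm tall; leave alone.
There are look-alikes about, which are no part of the job. What is shaped like the probe_pot but pink is not meant.

How it is judged (in metres and radians):
On the way, in this order (a step that is already met when the one before it is completed fails the run):
1. the green clip is squeezed open while still on the probe pot (value of joint green_jaw_a above 0.04 rad and z of green in the frame of probe_pot below 0.13 m), for 0.1 s.
2. the green thermometer is lifted clear of the probe pot (z of green in the frame of probe_pot above 0.15 m), for 0.1 s.
3. with its jaws still held wide open around the wall, the clip's depth-stop foot bears on the saucepan's rim with 2 N or more (value of joint green_jaw_a above 0.04 rad and contact force between green_stop and saucepan above 2 N and horizontal distance between green and pan_rim between 0.082 and 0.094 m), for 0.2 s.
At the end, for the whole second after the job is handed in: The green clip is closed on the saucepan's wall (jaw joint below 0.02), its foot resting on the rim, within 6 degrees of upright, its stem inside the pan, at rest and let go; the pan stands flat on the hob (horizontal distance between green and pan_rim between 0.084 and 0.092 m and z of green in the frame of pan_rim between -0.005 and 0.012 m and horizontal distance between green_tip and pan_rim below 0.084 m and angle between green's own z axis and vertical below 0.1 rad and value of joint green_jaw_a below 0.02 rad and contact force between green and saucepan above 2 N and linear speed of each of green, saucepan below 0.01 m/s and z of saucepan in the frame of hob below 0.065 m and angle between saucepan's own z axis and vertical below 0.03 rad and contact force between green_stop and saucepan above 0.3 N); the robot touches nothing.
It fails at once if the saucepan is pressed onto the hob with more than about 15 N beyond its own weight (contact force between saucepan and hob above 24.5 N).
It fails at once if the saucepan is pushed more than 20 mm (distance of saucepan from where it was at the start of the episode above 0.02 m).
It fails at once if the red thermometer is disturbed (10 mm) (distance of red from where it was at the start of the episode above 0.01 m).
It fails at once if another thing on the table is moved more than 20 mm (distance of any of spoon, sauce_bottle, spice_tin, bowls, steel_cup from where it was at the start of the episode above 0.02 m).
It also fails if it takes over 58 s, if anything falls off the work surface, if the arm or the gripper's body presses on something with over 40 N, if the wrist force passes 120 N, or if a joint passes its speed limit or range.

## Robot

A 6-joint arm with a two-finger parallel gripper is mounted at the origin on the work surface. World frame = base frame: x ahead of the robot, y to its left, z up, the work surface at z = 0. Lengths are in mm, angles in rad, forces in N, time in s.
With the tool pointing down it reaches from about 300 to 850 mm from the base axis. Payload 4.2 kg.
Tool frame: the origin (TCP) lies at the very end of the fingers, on their centre line; the grasp point (between the pads) lies arm.grip_depth behind it (arm.grip_depth is the distance from the TCP to the grasp point, in mm); y points along the fingers, z is the direction in which the jaws open and shut, and the axes are right-handed (so a half turn about y gives the same grasp; the last joint's range is limited). The gripper opens to 91 mm and grips with 3 to 60 N. Pads are 32 mm wide; open, the fingers measure 118 mm over their backs; the gripper's body (76 mm by 178 mm) begins 60 mm behind the grasp point.
Start: joints at [-1.255, 0.32, 1.565, -0, 1.257, -0.02], TCP at [189.481, -542.902, 192.876] pointing down, gripper open.
Joint ranges: [-3.11, 3.11], [-0.84, 2.01], [0.21, 2.61], [-1.34, 4.49], [0.05, 2.63], [-2.56, 2.56]. Speed limits (rad/s): [2.57, 2.57, 3.14, 3.14, 3.14, 3.14].

## Interface

Orientations are given as a rotation vector (axis times angle).
In Python, from workcell import readout, eyes, workorder, spotter, arm gives the robot as it stands.
- The arm moves only by the shell command python3 -m handwheel 'ROWS'. ROWS is JSON, a list of rows, each a list of 3 entries, a list of its own where there are three numbers: the shift along the world's x, y, z in m, then the turn, a rotation vector about the world's x, y, z in degrees, then the closure, from 0 (fully open) to 1 (shut). In form: [[[x, y, z], [wx, wy, wz], gripper], ...]. A call has 1 to 20 rows; each row is the pose to reach, as a shift and turn from the pose commanded when the call began; what a row does not reach only later rows make up. A row lasts 1/10 s, in which the tool goes at most 50 mm and 8.59 degrees, less where a joint would pass 70% of its speed; a pose out of reach is approached as far as the arm can. A call with a gripper value outside its range is refused whole. The fingers move at their own pace and stop on an object; the grip force is fixed at half the most. Time passes only in rows, so rows that repeat a pose let the fingers close. It gives the time, the measured TCP pose, the force and the opening at its end, in the units of the state.
- readout.get_obs(): the state, without advancing time (a new reading comes with each control period).
- eyes.capture(name): name is "scene" or "top"; returns a dict with "frame" (480x640x3 uint8, red, green, blue), "depth" (480x640 float32, mm along the optical axis (not along the pixel's ray), 0 where there is no reading), "K" (3x3 intrinsics, pixels), "cam_to_world" (4x4, takes a point from camera to world coordinates). Camera axes: x right, y down, z forward; pixel columns grow to the right and rows downward; lengths in mm; the calibration is good to about 2 mm. A picture is of the moment at which its call begins.
- workorder.sign_off(): hands the job in, once; it reports no verdict.
Trained networks look in the newest picture that a camera, given by its name, has taken for a name from the list of things; names that differ only in an ending like _2 or _b are one class to them, and where a whole thing is asked for, a point or a joint stands for the part that bears it (a point fixed in the world has none). Each returns a list of dicts, best first, with "conf" (0 to 1); they miss things now and then, are a little off and sometimes report something else, mostly with a low value. They report only what shows in the picture. A call takes as long as a camera call. They do not tell look-alikes from the thing itself.
- spotter.boxes_of(camera, query): "extent" ([left, top, right, bottom] in pixels, round what is visible of it).
- spotter.cut_out(camera, query): "region" (480x640 bool, what is visible of it) and "extent" ([left, top, right, bottom] in pixels, round what is visible of it).
- spotter.mark_of(camera, query): "xy" ([column, row] in pixels: a listed point, or the origin of a listed thing).
The state is a dict: "t": time; "q": joint angles; "qd": joint speeds; "effort": joint torques, N m; "tool_pos": TCP position; "tcp_rot": TCP orientation; "ft_force": force on the tool from outside, world axes, zero at the start; "moment": the same for the moment, N m; "gripper_width": finger opening in mm.
Only numpy, scipy, OpenCV 4.12 (cv2) and the standard library are available. Lean on these libraries where they do the work, as an engineer would, in place of code of your own. Each camera call takes 0.05 s, during which the arm holds its last target. There are 200 camera calls.

## Working session

There is one attempt and no reset: what is moved stays moved. The work goes in short steps, Python scripts to look and compute and a shell command to move; the robot and the scene stay as the last step left them, time stands still between calls to the robot, and variables do not carry over. Pictures are saved under pics/ and viewed, about 8 in all and at most 12, crops included, and the job is handed in when it is done.

```bash
mkdir -p pics
cat > h.py <<'E'
import numpy as np, cv2
from workcell import readout, eyes, workorder, spotter, arm
def cap(n):
    return eyes.capture(n)
def w(c,u,v,d=None):
    if d is None: d=c['depth'][int(round(v)),int(round(u))]
    K=c['K'];p=np.array([(u-K[0,2])*d/K[0,0],(v-K[1,2])*d/K[1,1],d,1.])
    return (c['cam_to_world']@p)[:3]
def cloud(c):
    d=c['depth'];v,u=np.mgrid[:480,:640];K=c['K']
    P=np.stack([(u-K[0,2])*d/K[0,0],(v-K[1,2])*d/K[1,1],d,np.ones_like(d)],-1)
    return (P@c['cam_to_world'].T)[...,:3]
def proj(c,p):
    q=np.linalg.inv(c['cam_to_world'])@np.r_[p,1]
    a=c['K']@q[:3];return a[:2]/a[2]
def save(n,im):cv2.imwrite('pics/'+n,cv2.cvtColor(im,cv2.COLOR_RGB2BGR))
E
python3 - <<'E'
from h import *
print(readout.get_obs(), arm.grip_depth)
for n in("scene","top"):
    c=cap(n);save(n+'1.png',c['frame']);print(n,c['cam_to_world'].round(2).tolist(),c['K'][0,0])
    for q in("green","green_stop","red","probe_pot","saucepan","pan_rim","hob"):
        print(q,[(np.round(m['xy']),round(m['conf'],2)) for m in spotter.mark_of(n,q)][:3],[(np.round(m['extent']),round(m['conf'],2)) for m in spotter.boxes_of(n,q)][:3])
E
```

```text
{'t': 0.0, 'q': array([-1.25500195e+00,  3.20254785e-01,  1.56565277e+00, -1.94974190e-05,
        1.25738027e+00, -2.00164365e-02]), 'qd': array([ 0.00035575,  0.00084683, -0.00086177, -0.00023458,  0.00017862,
        0.00070289]), 'effort': array([-2.28193123e-03, -4.12461233e+01, -2.31975853e+01,  7.24830525e-02,
        4.57292609e-02, -1.45474301e-04]), 'tool_pos': array([ 189.30389537, -542.38504848,  192.05181442]), 'tcp_rot': array([-0.34597193,  2.04117483, -2.03771223]), 'ft_force': array([0.06028555, 0.20749054, 0.16480311]), 'moment': array([-0.00524224, -0.01511103, -0.04261081]), 'gripper_width': 91.04263056916366} 18.8
scene [[0.89, 0.23, -0.39, 936.59], [0.46, -0.45, 0.77, -841.16], [0.0, -0.86, -0.51, 714.18], [0.0, 0.0, 0.0, 1.0]] 434.26011785981325
green [(array([378., 229.]), 0.76)] [(array([372., 203., 400., 238.]), 0.95)]
green_stop [(array([386., 221.]), 0.34)] []
red [(array([344., 225.]), 0.64)] [(array([339., 197., 366., 234.]), 0.76), (array([331., 210., 398., 267.]), 0.31)]
probe_pot [(array([298., 218.]), 0.93), (array([455., 253.]), 0.92), (array([363.,
[... 575 characters left out ...]
21
green [(array([243., 219.]), 0.82), (array([512., 239.]), 0.61)] [(array([221., 193., 251., 223.]), 0.61)]
green_stop [] []
red [(array([246., 260.]), 0.87)] [(array([229., 232., 261., 260.]), 0.71)]
probe_pot [(array([230., 246.]), 0.9), (array([199., 356.]), 0.72), (array([195., 153.]), 0.56)] [(array([158., 102., 224., 191.]), 0.97), (array([154., 312., 233., 403.]), 0.88), (array([244., 213., 250., 221.]), 0.69)]
saucepan [(array([434., 234.]), 0.72)] [(array([381., 193., 476., 328.]), 0.78)]
pan_rim [(array([442., 236.]), 0.66)] [(array([366., 183., 493., 330.]), 0.72), (array([381., 200., 480., 328.]), 0.6)]
hob [(array([425., 253.]), 0.73)] [(array([367., 184., 491., 329.]), 0.86)]
```

View pics/scene1.png

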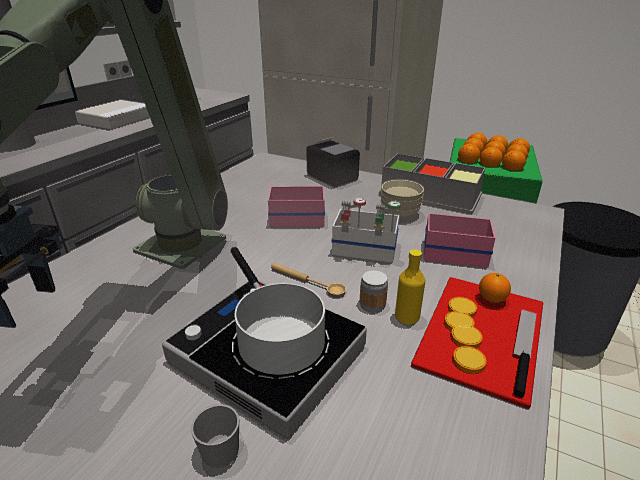

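View pics/top1.png

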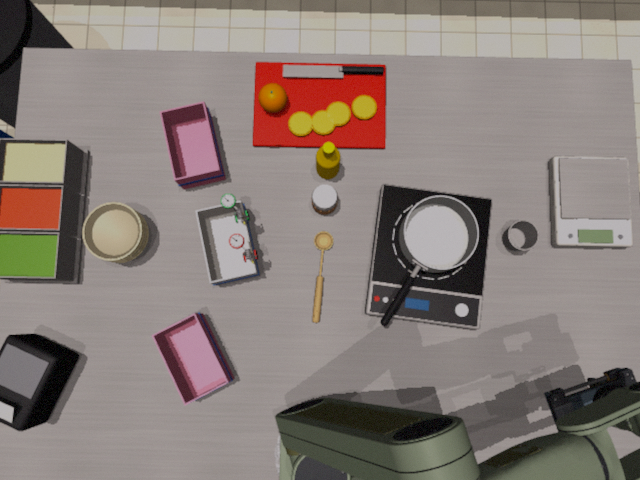

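Run:
```python
from h import *
c=cap("top");P=cloud(c);f=c['frame']
cv2.imwrite
a=cv2.resize(f[190:300,190:280],None,fx=5,fy=5,interpolation=cv2.INTER_CUBIC)
s=cap("scene")
b=cv2.resize(s['frame'][190:275,325:410],None,fx=5,fy=5,interpolation=cv2.INTER_CUBIC)
im=np.zeros((550,880,3),np.uint8);im[:,:450]=a;im[:425,455:880]=b
save('crop1.png',cv2.resize(im,(800,500)))
hsv=cv2.cvtColor(f,cv2.COLOR_RGB2HSV)
sub=np.zeros((480,640),bool);sub[190:300,190:280]=1
# pot rim
m=sub&(abs(P[...,2]-100)<5);q=P[m];print('rim',len(q),cv2.minAreaRect(q[:,:2].astype(np.float32)),np.median(q[:,2]))
for C,SP in((c,P),(s,cloud(s))):
    h=cv2.cvtColor(C['frame'],cv2.COLOR_RGB2HSV)
    g=(h[...,0]>45)&(h[...,0]<90)&(h[...,1]>90)&(h[...,2]>40)
    g&=(SP[...,2]>90)&(SP[...,2]<220)&(np.hypot(SP[...,0]-430,SP[...,1]-180)<200)
    n,l,st,ce=cv2.connectedComponentsWithStats(g.astype(np.uint8))
    for i in range(1,n):
        if st[i,4]>5:print('green',ce[i].round(1),st[i,4],SP[l==i].mean(0).round(1),SP[l==i].min(0).round(1),SP[l==i].max(0).round(1))
# saucepan rim
sub=np.zeros((480,640),bool);sub[180:290,380:495]=1
m=sub&(abs(P[...,2]-152)<5);q=P[m][:,:2]
print('pan pts',len(q),np.median(P[m][:,2]))
o=np.c_[2*q,np.ones(len(q))]
for k in range(6):
    x=np.linalg.lstsq(o,(q**2).sum(1),rcond=None)[0];r=np.sqrt(x[2]+x[0]**2+x[1]**2)
    e=abs(np.hypot(*(q-x[:2]).T)-r);q=q[e<max(4,np.percentile(e,90))];o=np.c_[2*q,np.ones(len(q))]
print('circle',x[:2],r,len(q))
for z in (0,):pass
m=sub&(abs(P[...,2]-68)<6);print('floor',np.median(P[m],0))
```

```text
rim 364 ((526.9417724609375, 244.9798583984375), (187.6763458251953, 118.90025329589844), 14.145761489868164) 100.78641761725157
green [232.1 205.4] 7 [600.  219.8 185.5] [595.6 215.9 181.3] [606.2 224.3 188.5]
green [225.5 207. ] 8 [596.3 235.4 184. ] [592.9 228.6 180.4] [598.9 241.7 189.4]
green [246.4 213.2] 9 [588.3 190.1 152.6] [583.  187.9 149.7] [594.3 191.8 158.2]
green [235.8 218. ] 8 [576.4 215.4 151.8] [568.9 213.9 148.2] [581.3 217.6 157.2]
green [392.6 205.9] 16 [613.3 215.6 179.6] [597.2 209.3 174.7] [625.7 222.9 181.9]
green [381.4 218. ] 11 [589.1 199.4 143.3] [579.2 187.9 133.6] [595.5 219.2 150. ]
green [378.2 222.6] 12 [585.5 185.8 134.3] [576.5 182.9 132.8] [595.1 190.5 136.8]
pan pts 470 152.2118139860586
circle [ 551.06215473 -276.72344475] 87.71075767919746 423
floor [ 548.34146044 -271.73407896   66.30448389]
```

View pics/crop1.png

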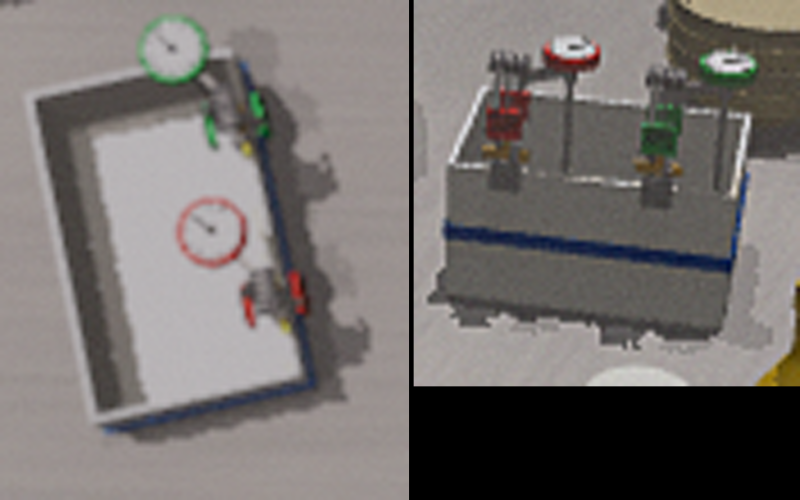

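Candidates: green thermometer (top px 240,213; far-right in the scene view at 378,225) vs red (250,257); pots: white (230,243) vs pink (195,153) and (199,356). The crop confirms green clip on the white pot, dial at +x. Now refined measurements.

Run:
```python
from h import *
from scipy.spatial.transform import Rotation as R
o=readout.get_obs();A=R.from_rotvec(o['tcp_rot']).as_matrix();print('tool',A.round(3).tolist())
ex=np.array([np.cos(np.radians(14.15)),np.sin(np.radians(14.15))]);ey=np.array([-ex[1],ex[0]])
def atz(c,uv,z):
    a=w(c,*uv,1.);o_=c['cam_to_world'][:3,3];d=a-o_;return o_+d*(z-o_[2])/d[2]
for n in("top","scene"):
    c=cap(n);P=cloud(c)
    for q,col in(("green",1),("red",0)):
        for m in spotter.mark_of(n,q)[:1]:print(n,q,'origin@111',atz(c,m['xy'],111).round(1),m['conf'])
    # dials: cloud points z>172 near pot
    S=(P[...,2]>170)&(P[...,2]<195)&(np.hypot(P[...,0]-560,P[...,1]-220)<110)
    k,l,st,ce=cv2.connectedComponentsWithStats(S.astype(np.uint8))
    for i in range(1,k):
        if st[i,4]>40:
            q=P[l==i];r=cv2.minEnclosingCircle(q[:,:2].astype(np.float32));print('hi',ce[i].round(),st[i,4],q.mean(0).round(1),r)
    # edges of pot rim
    m=(abs(P[...,2]-100)<5)&(np.hypot(P[...,0]-527,P[...,1]-245)<130)
    q=P[m][:,:2]-[526.9,245];u=q@ex;v=q@ey
    print('rim v',np.percentile(v,[0,2,50,98,100]).round(1),'u',np.percentile(u,[0,2,98,100]).round(1))
    for lo,hi in((-80,-10),(-10,20),(55,85)):
        k=(u>lo)&(u<hi)&(v<-40);print('  wall',lo,k.sum(),np.median(v[k]) if k.any() else None)
    # saucepan circle
    m=(abs(P[...,2]-152)<4)&(abs(np.hypot(P[...,0]-551,P[...,1]+276.7)-88)<6);q=P[m][:,:2]
    x=np.linalg.lstsq(np.c_[2*q,np.ones(len(q))],(q**2).sum(1),rcond=None)[0];print('pan',x[:2],np.sqrt(x[2]+x[0]**2+x[1]**2),len(q),np.median(P[m][:,2]))
    m=(P[...,2]>60)&(P[...,2]<80)&(np.hypot(P[...,0]-550,P[...,1]+430)<60);print('cup',P[m].mean(0),P[m].min(0),P[m].max(0))
    m=(P[...,2]>158)&(np.hypot(P[...,0]-551,P[...,1]+277)<330)&(P[...,0]>300)&(P[...,2]<210);print('tall',np.percentile(P[m],[1,50,99],axis=0).round() if m.any() else 0)
```

```text
tool [[-0.944, 0.0, 0.33], [-0.33, -0.0, -0.944], [-0.0, -1.0, 0.0]]
top green origin@111 [581.1 202.8 111. ] 0.83
top red origin@111 [486.7 187.5 111. ] 0.75
hi [231. 204.] 249 [602.9 222.4 183.2] ((597.7611083984375, 218.81468200683594), 36.00895690917969)
hi [240. 245.] 261 [508.4 198.4 181.8] ((503.75103759765625, 194.39987182617188), 35.386295318603516)
rim v [-59.4 -57.1  24.3  59.1  59.6] u [-93.7 -93.4  92.1  93.2]
  wall -80 27 -55.43942228007684
  wall -10 21 -55.35451471524305
  wall 55 12 -55.674902279951766
pan [ 551.2715547  -276.93817285] 87.70350231875129 392 152.4518586399863
cup [ 553.64355845 -413.97106643   65.11156617] [ 496.36115957 -484.84468308   60.00480112] [ 607.67262677 -382.00396834   79.0496022 ]
tall [[ 329. -284.  158.]
 [ 362. -141.  162.]
 [ 747.   -1.  197.]]
scene green origin@111 [579.9 198.1 111. ] 0.63
scene red origin@111 [494.7 171.3 111. ] 0.71
hi [359. 202.] 84 [519.  200.4 178.6] ((518.61962890625, 204.0371856689453), 19.95635223388672)
hi [346. 204.] 41 [489.  175.3 176.5] ((490.649658203125, 179.44871520996094), 14.384607315063477)
hi [394. 205.] 88 [613.7 223.3 179.7] ((612.7322998046875, 225.6603546142578), 19.957195281982422)
hi [380. 207.] 45 [583.7 197.4 177.4] ((584.2182006835938, 199.8443145751953), 13.588372230529785)
rim v [-63.4 -61.5 -51.9  59.4  62.7] u [-93.7 -92.7  91.8  92.6]
  wall -80 58 -57.18343040867169
  wall -10 17 -56.94702943540971
  wall 55 19 -57.07140194543144
pan [ 552.16300702 -278.91067063] 87.81163752304415 564 150.80164789670232
cup [ 554.42185081 -415.30899658   63.3903966 ] [ 495.2303628  -486.46397142   60.00243864] [ 608.73923674 -370.52288201   76.65416066]
tall [[ 334. -154.  158.]
 [ 740.  -17.  174.]
 [ 752.   -5.  190.]]
```

```bash
python3 -m handwheel '[[[0,0,0.05],[0,0,0],0],[[0,0,0.1],[0,0,0],0],[[0,0,0.128],[0,0,0],0],[[0.389,0.7425,0.128],[0,0,-5.1],0],[[0.389,0.7425,0.128],[0,0,-5.1],0],[[0.389,0.7425,0.128],[0,0,-5.1],0],[[0.389,0.7425,0.128],[0,0,-5.1],0],[[0.389,0.7425,0.128],[0,0,-5.1],0],[[0.389,0.7425,0.128],[0,0,-5.1],0],[[0.389,0.7425,0.128],[0,0,-5.1],0],[[0.389,0.7425,0.128],[0,0,-5.1],0],[[0.389,0.7425,0.128],[0,0,-5.1],0],[[0.389,0.7425,0.128],[0,0,-5.1],0],[[0.389,0.7425,0.128],[0,0,-5.1],0],[[0.389,0.7425,0.128],[0,0,-5.1],0],[[0.389,0.7425,0.128],[0,0,-5.1],0],[[0.389,0.7425,0.128],[0,0,-5.1],0],[[0.389,0.7425,0.128],[0,0,-5.1],0],[[0.389,0.7425,0.128],[0,0,-5.1],0],[[0.389,0.7425,0.128],[0,0,-5.1],0]]'
```

```text
t: 3.9
tool_pos: [579.3, 202.5, 320.4]
tcp_rot: [-0.261, 2.09, -2.089]
ft_force: [0.8, -1.1, 0.7]
gripper_width: 91.1
```

```bash
python3 -m handwheel '[[[0,0,-0.03],[0,0,0],0],[[0,0,-0.06],[0,0,0],0],[[0,0,-0.09],[0,0,0],0],[[0,0,-0.11],[0,0,0],0],[[0,0,-0.11],[0,0,0],0],[[0,0,-0.11],[0,0,0],0]]'
python3 - <<'E'
from h import *
from scipy.spatial.transform import Rotation as R
o=readout.get_obs();print(o['t'],o['tool_pos'],R.from_rotvec(o['tcp_rot']).as_matrix()[:,2])
for n in("top","scene"):
    c=cap(n);f=c['frame'];a=f[170:290,170:290] if n=='top' else f[150:270,310:430]
    save(n+'2.png',cv2.resize(a,None,fx=4,fy=4))
a=cv2.imread('pics/top2.png');b=cv2.imread('pics/scene2.png');cv2.imwrite('pics/c2.png',cv2.resize(np.hstack([a,b]),(800,400)))
E
```

```text
t: 4.5
tool_pos: [578.8, 199.7, 211.4]
tcp_rot: [-0.259, 2.09, -2.09]
ft_force: [0.6, -0.4, 0.6]
gripper_width: 91.4
4.5 [578.78669742 199.70401027 211.40316233] [ 2.44252030e-01 -9.69711784e-01  3.55897964e-05]
```

View pics/c2.png

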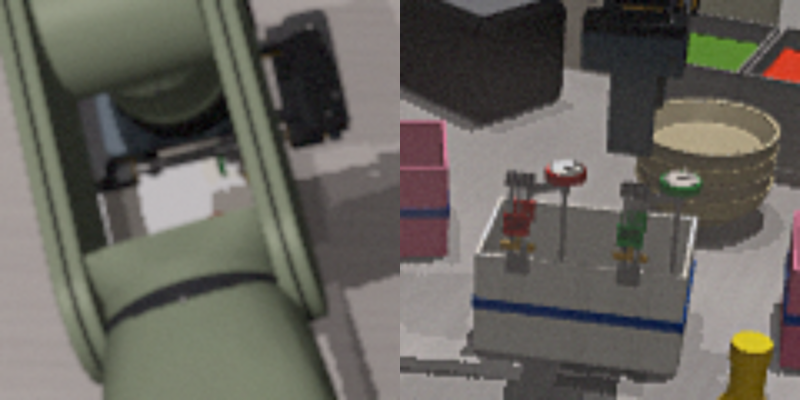

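Run:
```python
from h import *
c=cap("scene");P=cloud(c)
print(proj(c,[591.5,149.3,211.4]))
m=np.zeros((480,640),bool);m[170:200,360:400]=1
q=P[m];q=q[(q[:,2]>208)&(q[:,2]<235)&(q[:,1]<175)]
ex=np.array([.9697,.2444]);ey=np.array([-.2444,.9697]);d=q[:,:2]-[578.8,199.7]
print(len(q),np.percentile(d@ex,[2,50,98]),np.percentile(d@ey,[2,50,98]),q[:,2].min())
h=cv2.cvtColor(c['frame'],cv2.COLOR_RGB2HSV);g=(h[...,0]>45)&(h[...,0]<90)&(h[...,1]>80)
g&=(P[...,2]>125)&(P[...,2]<156)&(np.hypot(P[...,0]-582,P[...,1]-201)<35)
d=P[g][:,:2]-[578.8,199.7];print('pad',g.sum(),np.percentile(d@ex,[5,50,95]),np.percentile(d@ey,[5,25,50,75,95]),np.percentile(P[g][:,2],[5,50,95]))
```

```text
[377.36192658 203.26585704]
10 [-15.04975917   4.05851272  15.31965944] [-54.97627163 -52.51821055 -48.42322975] 230.998114300491
pad 42 [-6.63930344  7.09166596 13.25993872] [-17.97741334 -15.42472687 -13.552177   -10.06925068  13.65193359] [132.34797174 139.26600594 149.32782099]
```

```bash
python3 -m handwheel '[[[0,0,-0.03],[0,0,0],0],[[0,0,-0.06],[0,0,0],0],[[0,0,-0.08],[0,0,0],0],[[0,0,-0.089],[0,0,0],0],[[0,0,-0.089],[0,0,0],0],[[0,0,-0.089],[0,0,0],0.3],[[0,0,-0.089],[0,0,0],0.5],[[0,0,-0.089],[0,0,0],0.6],[[0,0,-0.089],[0,0,0],0.6]]'
```

```text
t: 5.55
tool_pos: [578.9, 199.7, 122.7]
tcp_rot: [-0.258, 2.09, -2.089]
ft_force: [-0.2, 0.1, 0.2]
gripper_width: 62.1
```

```bash
python3 -m handwheel '[[[0,0,0],[0,0,0],0.7],[[0,0,0],[0,0,0],0.8],[[0,0,0],[0,0,0],0.9],[[0,0,0],[0,0,0],1],[[0,0,0],[0,0,0],1],[[0,0,0],[0,0,0],1],[[0,0,0],[0,0,0],1],[[0,0,0],[0,0,0],1]]'
```

```text
t: 6.35
tool_pos: [578.4, 199.5, 121.8]
tcp_rot: [-0.26, 2.09, -2.09]
ft_force: [-0.2, 0.2, -0.9]
gripper_width: 23.4
```

```bash
python3 -m handwheel '[[[0,0,0],[0,0,0],1],[[0,0,0.015],[0,0,0],1],[[0,0,0.04],[0,0,0],1],[[0,0,0.075],[0,0,0],1],[[0,0,0.115],[0,0,0],1],[[0,0,0.155],[0,0,0],1],[[0,0,0.19],[0,0,0],1],[[0,0,0.2],[0,0,0],1],[[0,0,0.2],[0,0,0],1],[[0,0,0.2],[0,0,0],1]]'
python3 - <<'E'
from h import *
c=cap("scene");save('s3.png',cv2.resize(c['frame'][100:270,300:470],None,fx=3.5,fy=3.5)[:595])
E
```

```text
t: 7.35
tool_pos: [577.7, 199.3, 319.7]
tcp_rot: [-0.263, 2.091, -2.093]
ft_force: [-0.3, 0.1, -0.9]
gripper_width: 23.2
```

View pics/s3.png

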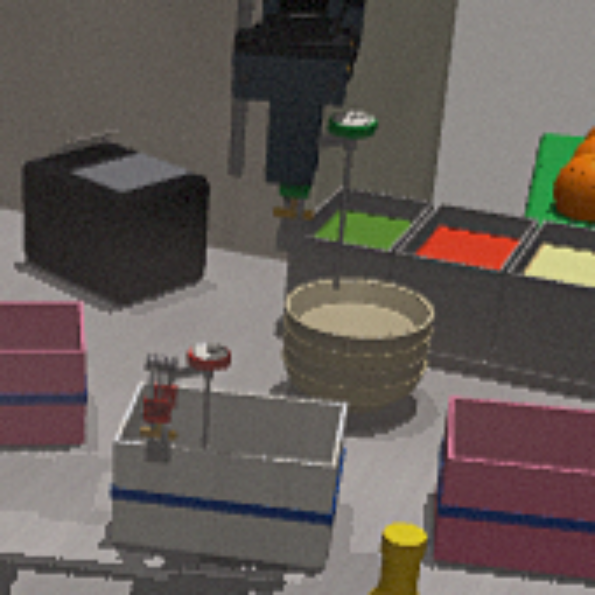

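Run:
```python
from h import *
from scipy.spatial.transform import Rotation as R
ex=np.array([.9697,.2444]);ey=np.array([-.2444,.9697])
o=readout.get_obs();t=o['tool_pos'];T=R.from_rotvec(o['tcp_rot']).as_matrix();print(t,T.round(4).tolist())
for n in("scene","top"):
    c=cap(n);P=cloud(c);h=cv2.cvtColor(c['frame'],cv2.COLOR_RGB2HSV)
    near=np.hypot(P[...,0]-t[0],P[...,1]-t[1])<75
    def st(k,m):
        q=P[m&near]
        if len(q)<3:print(n,k,len(q));return
        d=q[:,:2]-t[:2];print(n,k,len(q),'ex',np.percentile(d@ex,[5,50,95]).round(1),'ey',np.percentile(d@ey,[5,50,95]).round(1),'z',np.percentile(q[:,2]-t[2],[5,50,95]).round(1))
    H,S,V=h[...,0],h[...,1],h[...,2]
    z=P[...,2]-t[2]
    g=(H>45)&(H<90)&(S>80)
    st('dialgreen',g&(z>35)&(z<90)); st('padgreen',g&(z<35)&(z>-30))
    dial=(V>150)&(S<60)&(z>35)&(z<90); st('dialwhite',dial)
    st('brass',(H>12)&(H<30)&(S>80)&(z>-40)&(z<20))
    d0=P[...,:2]-t[:2];a=d0@ex;b=d0@ey
    stem=(abs(a-38)<12)&(abs(b-20)<14)&(z<45)&(z>-70)
    st('stem',stem)
    q=P[stem]
    if len(q)>10:
        for lo,hi in((-70,-45),(-45,-20),(-20,10),(10,45)):
            k=(q[:,2]-t[2]>lo)&(q[:,2]-t[2]<hi)
            if k.any():d=q[k][:,:2]-t[:2];print('  ',lo,k.sum(),np.median(d@ex).round(1),np.median(d@ey).round(1))
        print(' tip',(q[:,2].min()-t[2]))
```

```text
[577.58868141 199.27881832 319.25461615] [[-0.9697, -0.0044, 0.2443], [-0.2443, -0.0016, -0.9697], [0.0047, -1.0, 0.0004]]
scene dialgreen 51 ex [25.7 41.6 56.2] ey [-1.2  4.2 16.3] z [52.5 56.9 60.3]
scene padgreen 32 ex [-4.5  5.4 13.5] ey [-14.3 -11.6  -8.3] z [ 8.8 14.4 18.5]
scene dialwhite 18 ex [35.3 41.6 51. ] ey [ 7.6 15.5 34.1] z [60.4 60.9 61.6]
scene brass 30 ex [-8.5  3.  15.4] ey [-4.2 -0.9  2.5] z [-11.5  -7.    1.3]
scene stem 69 ex [35.3 39.7 41.7] ey [13.1 19.7 23.4] z [-63.8  -5.9  43.1]
   -70 12 39.3 21.5
   -45 13 39.8 22.4
   -20 16 39.8 20.1
   10 28 39.8 17.2
 tip -68.63515972104972
top dialgreen 2
top padgreen 2
top dialwhite 0
top brass 6 ex [-10.2  -7.9   0.1] ey [0.2 0.9 2.2] z [-9.1 -4.   9.6]
top stem 0
```

```bash
python3 -m handwheel '[[[0,-0.03,0],[0,0,0],1],[[-0.001,-0.07,0],[0,0,0],1],[[-0.002,-0.115,0],[0,0,0],1],[[-0.002,-0.16,0],[0,0,0],1],[[-0.003,-0.205,0],[0,0,0],1],[[-0.004,-0.25,0],[0,0,0],1],[[-0.004,-0.295,0],[0,0,0],1],[[-0.005,-0.34,0],[0,0,0],1],[[-0.006,-0.385,0],[0,0,0],1],[[-0.006,-0.43,0],[0,0,0],1],[[-0.007,-0.475,0],[0,0,0],1],[[-0.008,-0.515,0],[0,0,0],1],[[-0.008,-0.545,0],[0,0,0],1],[[-0.008,-0.5635,0],[0,0,0],1],[[-0.008,-0.5635,-0.02],[0,0,0],1],[[-0.008,-0.5635,-0.05],[0,0,0],1],[[-0.008,-0.5635,-0.08],[0,0,0],1],[[-0.008,-0.5635,-0.08],[0,0,0],1],[[-0.008,-0.5635,-0.08],[0,0,0],1],[[-0.008,-0.5635,-0.08],[0,0,0],1]]'
cat > m.py <<'E'
from h import *
from scipy.spatial.transform import Rotation as R
import sys
ex=np.array([.9697,.2444]);ey=np.array([-.2444,.9697])
o=readout.get_obs();t=o['tool_pos'];T=R.from_rotvec(o['tcp_rot']).as_matrix();print(o['t'],t,T.round(4).tolist(),o['gripper_width'],o['ft_force'])
for n in("scene","top"):
    c=cap(n);P=cloud(c);h=cv2.cvtColor(c['frame'],cv2.COLOR_RGB2HSV)
    H,S,V=h[...,0],h[...,1],h[...,2];z=P[...,2]-t[2]
    m=(H>12)&(H<30)&(S>80)&(z>-40)&(z<20)&(np.hypot(P[...,0]-t[0],P[...,1]-t[1])<40)
    q=P[m]
    if len(q)>3:d=q[:,:2]-t[:2];print(n,'brass',len(q),np.median(q,0),np.percentile(d@ex,[5,50,95]),np.percentile(d@ey,[5,50,95]),np.percentile(z[m],[2,5,50,95]))
    d0=P[...,:2]-t[:2];a=d0@ex;b=d0@ey
    q=P[(abs(a-40)<9)&(abs(b-20)<10)&(z<45)&(z>-75)]
    for lo,hi in((-75,-45),(-45,-20),(-20,10),(10,45)):
        k=(q[:,2]-t[2]>lo)&(q[:,2]-t[2]<hi)
        if k.any():d=q[k][:,:2]-t[:2];print('  stem',lo,k.sum(),np.median(d@ex).round(1),np.median(d@ey).round(1))
    m=(abs(P[...,2]-152)<4)&(abs(np.hypot(P[...,0]-551.5,P[...,1]+277.5)-88)<6);q=P[m][:,:2]
    x=np.linalg.lstsq(np.c_[2*q,np.ones(len(q))],(q**2).sum(1),rcond=None)[0]
    print('pan',x[:2],np.sqrt(x[2]+x[0]**2+x[1]**2),len(q),np.median(P[m][:,2]),'clip-pan dist',np.hypot(*(t[:2]+4*ex-x[:2])))
    if n=="scene" and len(sys.argv)>1:save(sys.argv[1],cv2.resize(c['frame'][190:390,190:390],None,fx=3,fy=3))
E
python3 m.py s4.png
```

```text
t: 9.5
tool_pos: [571.5, -364.1, 243.9]
tcp_rot: [-0.257, 2.086, -2.091]
ft_force: [0.3, -0.3, -0.4]
gripper_width: 23.4
9.5 [ 571.48920316 -364.09536736  243.9320533 ] [[-0.9696, 0.0029, 0.2447], [-0.2447, -0.0019, -0.9696], [-0.0024, -1.0, 0.0025]] 23.433387769062193 [ 0.34182983 -0.31750154 -0.3623927 ]
scene brass 56 [ 572.81788729 -363.41445998  236.7544278 ] [-9.52931586  1.25248134 18.2299246 ] [-2.0347357  -0.21661002  2.73665542] [-11.58379664 -11.02082529  -7.17762551  -4.03267858]
  stem -75 25 40.0 21.1
  stem -45 24 40.1 19.8
  stem -20 31 40.2 19.7
  stem 10 39 40.4 18.3
pan [ 552.10054863 -278.95615352] 87.79622258413843 520 150.66496109630538 clip-pan dist 87.31867889652811
pan [ 551.31351845 -276.78273527] 87.58260183403941 273 152.25488942906986 clip-pan dist 89.62341212475496
```

View pics/s4.png

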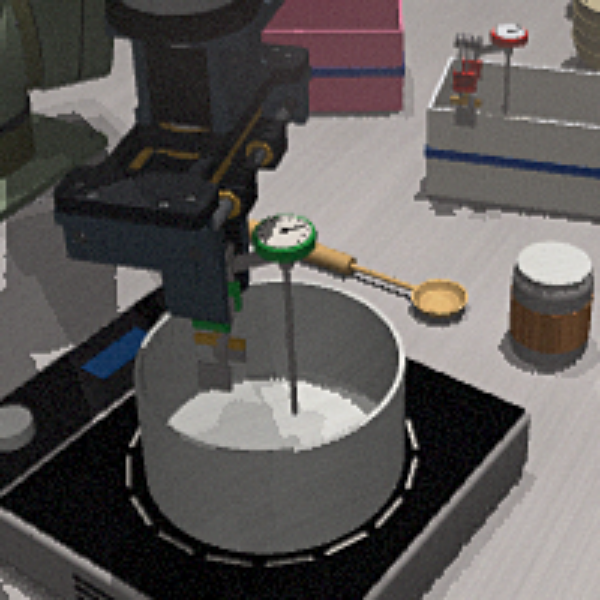

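```bash
python3 -m handwheel '[[[0,0,0],[0,0,0],1],[[0,0,-0.02],[0,0,0],1],[[0,0,-0.04],[0,0,0],1],[[0,0,-0.055],[0,0,0],1],[[0,0,-0.065],[0,0,0],1],[[0,0,-0.065],[0,0,0],1],[[0,0,-0.065],[0,0,0],1],[[0,0,-0.065],[0,0,0],1],[[0,0,-0.065],[0,0,0],1],[[0,0,-0.065],[0,0,0],1]]'; python3 m.py s5.png
```

```text
t: 10.6
tool_pos: [570.7, -364.1, 177.5]
tcp_rot: [-0.258, 2.089, -2.091]
ft_force: [0.2, 0.2, -1.0]
gripper_width: 23.1
10.6 [ 570.70065734 -364.07173721  177.53976759] [[-0.9697, 0.001, 0.2443], [-0.2443, -0.0007, -0.9697], [-0.0007, -1.0, 0.0009]] 23.12376743356326 [ 0.21196966  0.22650037 -0.98300641]
scene brass 45 [ 572.74433189 -363.11583506  170.67212926] [-9.28335367  2.2153737  17.33634359] [-1.5566341  -0.21158176  2.76470463] [-13.92044623 -10.63523517  -6.86763833  -3.71194835]
  stem -75 24 46.6 10.9
  stem -45 31 45.1 12.1
  stem -20 29 40.3 19.2
  stem 10 29 40.7 18.3
pan [ 551.95987555 -278.84492959] 87.80397254920449 413 150.81435681369862 clip-pan dist 87.23287491080333
pan [ 551.38013484 -276.94857599] 87.7098848786129 236 152.3078591511411 clip-pan dist 89.21472010147235
```

View pics/s5.png

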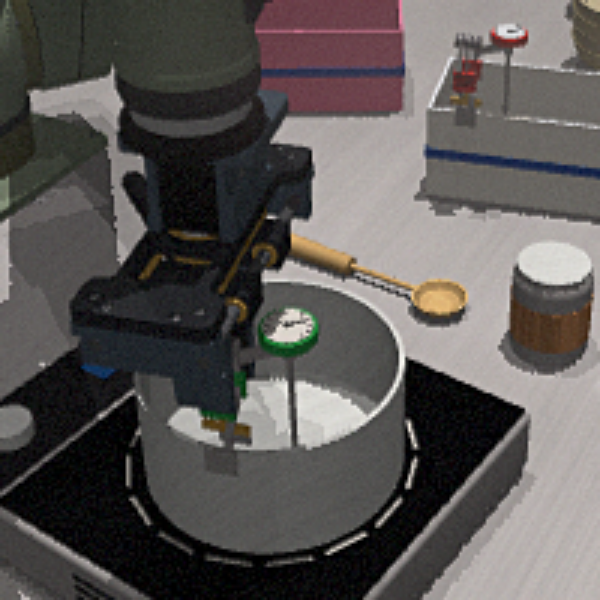

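```bash
python3 -m handwheel '[[[0,0,-0.002],[0,0,0],1],[[0,0,-0.004],[0,0,0],1],[[0,0,-0.005],[0,0,0],1],[[0,0,-0.005],[0,0,0],1],[[0,0,-0.005],[0,0,0],1]]'
```

```text
t: 11.2
tool_pos: [570.5, -363.9, 171.8]
tcp_rot: [-0.259, 2.09, -2.09]
ft_force: [-0.5, 0.7, -1.4]
gripper_width: 23.0
```

```bash
python3 -m handwheel '[[[0,0,-0.001],[0,0,0],1],[[0,0,-0.002],[0,0,0],1],[[0,0,-0.002],[0,0,0],1],[[0,0,-0.002],[0,0,0],1]]'
```

```text
t: 11.6
tool_pos: [570.5, -363.9, 169.8]
tcp_rot: [-0.259, 2.09, -2.09]
ft_force: [-0.5, -0.2, -0.8]
gripper_width: 23.2
```

```bash
python3 -m handwheel '[[[0,0,-0.001],[0,0,0],1],[[0,0,-0.001],[0,0,0],1],[[0,0,-0.001],[0,0,0],1]]'
```

```text
t: 11.9
tool_pos: [570.5, -363.9, 168.8]
tcp_rot: [-0.259, 2.09, -2.09]
ft_force: [0.1, -0.6, -0.4]
gripper_width: 23.1
```

```bash
python3 -m handwheel '[[[0,0,-0.001],[0,0,0],1],[[0,0,-0.002],[0,0,0],1],[[0,0,-0.002],[0,0,0],1]]'
```

```text
t: 12.2
tool_pos: [570.4, -363.8, 166.7]
tcp_rot: [-0.26, 2.09, -2.09]
ft_force: [0.5, -0.2, -0.8]
gripper_width: 23.3
```

```bash
python3 -m handwheel '[[[0,0,-0.001],[0,0,0],1],[[0,0,-0.001],[0,0,0],1],[[0,0,-0.001],[0,0,0],1]]'
```

```text
t: 12.5
tool_pos: [570.5, -363.9, 165.9]
tcp_rot: [-0.259, 2.09, -2.09]
ft_force: [0.7, -0.6, -1.9]
gripper_width: 23.6
```

```bash
python3 -m handwheel '[[[0,0,-0.0005],[0,0,0],1],[[0,0,-0.0005],[0,0,0],1],[[0,0,-0.0005],[0,0,0],1]]'
```

```text
t: 12.8
tool_pos: [570.5, -363.9, 165.4]
tcp_rot: [-0.259, 2.09, -2.09]
ft_force: [-0.4, -1.1, -1.5]
gripper_width: 22.7
```

```bash
python3 -m handwheel '[[[0,0,-0.0005],[0,0,0],1],[[0,0,-0.001],[0,0,0],1],[[0,0,-0.001],[0,0,0],1]]'
```

```text
t: 13.1
tool_pos: [570.4, -363.9, 164.3]
tcp_rot: [-0.259, 2.09, -2.09]
ft_force: [0.9, 0.6, -1.0]
gripper_width: 23.3
```

```bash
python3 -m handwheel '[[[0,0,-0.0005],[0,0,0],1],[[0,0,-0.0005],[0,0,0],1],[[0,0,-0.0005],[0,0,0],1]]'
```

```text
t: 13.4
tool_pos: [570.5, -363.9, 163.9]
tcp_rot: [-0.259, 2.09, -2.09]
ft_force: [-0.1, -0.6, -1.2]
gripper_width: 22.8
```

```bash
python3 -m handwheel '[[[0,0,-0.0005],[0,0,0],1],[[0,0,-0.0005],[0,0,0],1],[[0,0,-0.0005],[0,0,0],1]]'
```

```text
t: 13.7
tool_pos: [570.5, -363.9, 163.4]
tcp_rot: [-0.259, 2.09, -2.09]
ft_force: [-0.5, 0.6, -1.3]
gripper_width: 22.8
```

```bash
python3 -m handwheel '[[[0,0,-0.0005],[0,0,0],1],[[0,0,-0.0005],[0,0,0],1],[[0,0,-0.0005],[0,0,0],1]]'
```

```text
t: 14.0
tool_pos: [570.5, -363.9, 162.9]
tcp_rot: [-0.259, 2.09, -2.09]
ft_force: [0.5, -0.2, -0.8]
gripper_width: 23.1
```

```bash
python3 -m handwheel '[[[0,0,-0.0005],[0,0,0],1],[[0,0,-0.0005],[0,0,0],1],[[0,0,-0.0005],[0,0,0],1]]'
```

```text
t: 14.3
tool_pos: [570.5, -363.9, 162.8]
tcp_rot: [-0.259, 2.09, -2.09]
ft_force: [-0.8, -0.0, 2.3]
gripper_width: 23.9
```

```bash
python3 -m handwheel '[[[0,0,-0.0002],[0,0,0],1],[[0,0,-0.0002],[0,0,0],1],[[0,0,-0.0002],[0,0,0],1],[[0,0,-0.0002],[0,0,0],1]]'
```

```text
t: 14.7
tool_pos: [570.6, -364.0, 162.7]
tcp_rot: [-0.259, 2.089, -2.091]
ft_force: [-1.4, 0.2, 5.8]
gripper_width: 23.5
```

```bash
python3 -m handwheel '[[[0,0,0],[0,0,0],1],[[0,0,0],[0,0,0],1]]'
```

```text
t: 14.9
tool_pos: [570.6, -364.0, 162.7]
tcp_rot: [-0.259, 2.089, -2.091]
ft_force: [-0.9, 1.0, 4.7]
gripper_width: 23.5
```

```bash
python3 -m handwheel '[[[0,0,0],[0,0,0],0.74],[[0,0,0.0001],[0,0,0],0.73],[[0,0,0.0001],[0,0,0],0.73]]'
```

```text
t: 15.2
tool_pos: [570.6, -364.0, 162.9]
tcp_rot: [-0.259, 2.089, -2.09]
ft_force: [-0.9, 0.6, 4.7]
gripper_width: 24.7
```

```bash
python3 -m handwheel '[[[0,0,0.0002],[0,0,0],0.72],[[0,0,0.0002],[0,0,0],0.72]]'
```

```text
t: 15.4
tool_pos: [570.6, -363.9, 163.1]
tcp_rot: [-0.259, 2.089, -2.09]
ft_force: [-1.0, 1.2, 6.1]
gripper_width: 25.6
```

```bash
python3 -m handwheel '[[[0,0,0.00025],[0,0,0],0.71],[[0,0,0.00025],[0,0,0],0.71]]'
```

```text
t: 15.6
tool_pos: [570.6, -363.9, 163.3]
tcp_rot: [-0.259, 2.09, -2.09]
ft_force: [-1.0, 1.1, 5.0]
gripper_width: 26.7
```

```bash
python3 -m handwheel '[[[0,0,0.00025],[0,0,0],0.7],[[0,0,0.00025],[0,0,0],0.7]]'
```

```text
t: 15.8
tool_pos: [570.6, -363.9, 163.5]
tcp_rot: [-0.259, 2.09, -2.09]
ft_force: [-0.8, 1.4, 5.0]
gripper_width: 27.6
```

```bash
python3 -m handwheel '[[[0,0,0.0002],[0,0,0],0.69],[[0,0,0.0002],[0,0,0],0.69]]'
```

```text
t: 16.0
tool_pos: [570.6, -363.9, 163.7]
tcp_rot: [-0.259, 2.09, -2.09]
ft_force: [-2.5, 1.1, 5.6]
gripper_width: 28.5
```

```bash
python3 -m handwheel '[[[0,0,0.0002],[0,0,0],0.68],[[0,0,0.0002],[0,0,0],0.68]]'
```

```text
t: 16.2
tool_pos: [570.6, -363.8, 163.9]
tcp_rot: [-0.259, 2.09, -2.09]
ft_force: [-1.7, 1.0, 5.2]
gripper_width: 29.3
```

```bash
python3 -m handwheel '[[[0,0,0.0002],[0,0,0],0.67],[[0,0,0.0002],[0,0,0],0.67]]'
```

```text
t: 16.4
tool_pos: [570.7, -364.1, 164.1]
tcp_rot: [-0.258, 2.089, -2.091]
ft_force: [-2.2, 0.3, 4.4]
gripper_width: 29.9
```

```bash
python3 -m handwheel '[[[0,0,0.00015],[0,0,0],0.66],[[0,0,0.00015],[0,0,0],0.66]]'
```

```text
t: 16.6
tool_pos: [570.6, -364.0, 163.9]
tcp_rot: [-0.259, 2.09, -2.09]
ft_force: [-0.5, 0.3, 4.1]
gripper_width: 30.5
```

```bash
python3 -m handwheel '[[[0,0,0.0001],[0,0,0],0.65],[[0,0,0.0001],[0,0,0],0.65]]'
```

```text
t: 16.8
tool_pos: [570.3, -363.7, 162.8]
tcp_rot: [-0.26, 2.091, -2.09]
ft_force: [-1.4, -0.5, 0.6]
gripper_width: 32.4
```

```bash
python3 -m handwheel '[[[0,0,0],[0,0,0],0.64],[[0,0,0],[0,0,0],0.64]]'
```

```text
t: 17.0
tool_pos: [570.4, -363.7, 163.2]
tcp_rot: [-0.26, 2.091, -2.09]
ft_force: [0.0, 0.2, 0.1]
gripper_width: 32.7
```

```bash
python3 -m handwheel '[[[0,0,0],[0,0,0],0.6],[[0,0,0],[0,0,0],0.5],[[0,0,0],[0,0,0],0.3],[[0,0,0],[0,0,0],0.1],[[0,0,0],[0,0,0],0],[[0,0,0],[0,0,0],0],[[0,0,0],[0,0,0],0],[[0,0,0.02],[0,0,0],0],[[0,0,0.05],[0,0,0],0],[[0,0,0.09],[0,0,0],0],[[0,0,0.13],[0,0,0],0],[[0,0,0.15],[0,0,0],0],[[0,0,0.15],[0,0,0],0]]'; python3 m.py s6.png
python3 - <<'E'
from h import *
ex=np.array([.9697,.2444]);ey=np.array([-.2444,.9697]);t=np.array([574.4,-363.0])
c=cap("scene");P=cloud(c);H,S,V=cv2.split(cv2.cvtColor(c['frame'],cv2.COLOR_RGB2HSV))
d=P[...,:2]-t;a=d@ex;b=d@ey;z=P[...,2]
def st(k,m):
    if m.sum()>2:print(k,m.sum(),[np.percentile(x[m],[2,50,98]).round(1) for x in(a,b,z)])
n=np.hypot(a,b)<70
st('brass',(H>12)&(H<30)&(S>80)&n&(z>130)&(z<190));st('green',(H>45)&(H<90)&(S>80)&n&(z>160)&(z<200))
s=(abs(a-36)<8)&(abs(b-20)<9)
for lo,hi in((155,170),(170,185),(185,205)):st('stem',s&(z>lo)&(z<hi))
st('dial',n&(z>205)&(z<235)&(H>45)&(H<90)&(S>80))
E
```

```text
t: 18.3
tool_pos: [571.7, -364.7, 317.9]
tcp_rot: [-0.253, 2.082, -2.093]
ft_force: [-0.4, 0.1, -0.2]
gripper_width: 91.5
18.3 [ 571.65051047 -364.66872553  317.93761957] [[-0.9697, 0.0067, 0.2443], [-0.2443, -0.0045, -0.9697], [-0.0054, -1.0, 0.006]] 91.48232952467504 [-0.42822557  0.10329972 -0.23308379]
pan [ 552.0735937  -278.98209665] 87.98985129593567 572 150.74834548155042 clip-pan dist 87.89647446187429
pan [ 551.28036791 -276.94198284] 87.72460369896488 313 152.5170915411734 clip-pan dist 90.07455230706643
brass 38 [array([-12.8,   0.5,  14.7]), array([-3.6, -1.1,  0.7]), array([151.1, 155.5, 159.3])]
green 169 [array([-9.9,  0.9, 10.4]), array([-17.3, -14.3,  14.2]), array([173.9, 185.3, 193.1])]
stem 15 [array([33.9, 35.9, 37.9]), array([18.2, 19.3, 21.1]), array([156.6, 164.7, 169.8])]
stem 13 [array([33.9, 36.7, 37.1]), array([16.7, 18.7, 21.7]), array([170.9, 178.4, 184.9])]
stem 18 [array([32.6, 35.9, 39.6]), array([14.8, 17.9, 21.1]), array([185.3, 195.5, 204.2])]
dial 102 [array([19.6, 40.3, 53. ]), array([ 1.4,  7.1, 27.9]), array([215.5, 221.7, 225.1])]
```

View pics/s6.png

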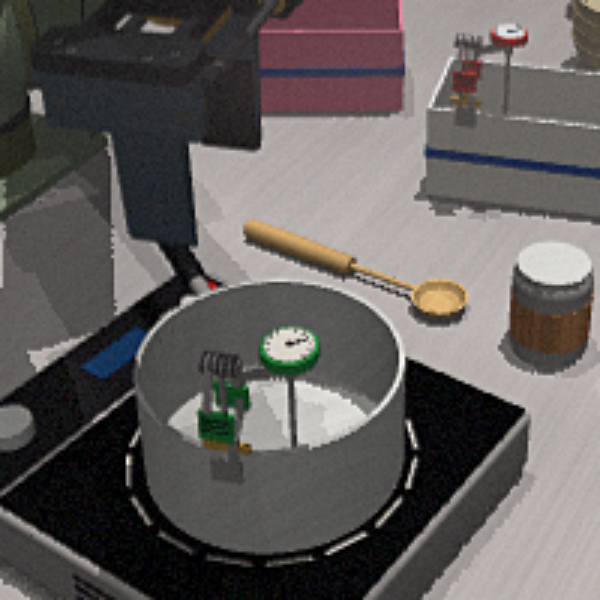

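```bash
python3 -m handwheel '[[[0,0,0],[0,0,0],0],[[0,0,0],[0,0,0],0],[[0,0,0],[0,0,0],0],[[0,0,0],[0,0,0],0],[[0,0,0],[0,0,0],0]]'; python3 -c "
from workcell import workorder
print(workorder.sign_off())"
```

```text
t: 18.95
tool_pos: [570.5, -363.9, 313.7]
tcp_rot: [-0.259, 2.09, -2.09]
ft_force: [0.5, 0.2, 0.8]
gripper_width: 91.2
the job is handed in; nothing more can be done
None
```

I moved the green thermometer from the white pot to the saucepan's wall and handed the job in at about 19 s of the 58 s allowed. No verdict was reported.

**Placing:** I squeezed the clip fully open (gripper at about 23 mm), lifted it clear and carried it over. I lowered it onto the -y side of the pan in small steps until the foot bore on the rim, at about 3 N and then 6 N. I let the clip close in steps of about 1 mm while raising the hand to match, so the foot's load on the rim stayed around 5 to 7 N. The clip came free with the hand still pressing lightly down, and then I backed off.

**Last checks, from the scene camera:**
- **Foot:** its underside measured 151.1 mm and the rim 150.7 mm, so it is down on the rim.
- **Clip and stem:** the clip stands upright and closed, with the stem inside the pan.
- **Pan:** it is within 1 mm of where it started.
- **Red thermometer:** I only saw it in the picture, where it looks unmoved; I did not measure it again.

**Disagreement and uncertainty:**
- **Cameras:** they differ by about 2 mm in y on the pan's centre. That puts the clip at roughly 87 to 90 mm from the centre, within the 84 to 92 mm allowed.
- **Foot load:** I could not measure how hard the foot bears on the rim after release.

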